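# Find the check-weight case that rattles and hold it out over the tray

## Robot

A 7-joint arm with a two-finger parallel gripper is mounted at the origin on a cart in front of the work surface, level with it; the furniture and walls round the work are solid. World frame = base frame: x ahead of the robot, y to its left, z up, the work surface at z = 0. Lengths are in m, angles in rad, forces in N, time in s.
With the tool pointing down it reaches from about 0.425 to 0.875 m from the base axis. Payload 4.7 kg.
Tool frame: the origin (TCP) lies midway between the tips of the shut fingers; the grasp point (between the pads) lies r.grasp_offset behind it (r.grasp_offset is the distance from the TCP to the grasp point, in m); z points along the fingers, y is the line along which they close (so a half turn about z gives the same grasp; the last joint's range is limited). The gripper opens to 87 mm and grips with 3 to 60 N. Pads are 19 mm wide; open, the fingers measure 117 mm over their backs; the gripper's body (75 mm by 190 mm) begins 51 mm behind the grasp point.
Start: joints at [1.167, 0.321, -0.07, 1.45, 0.023, 1.371, -0.057], TCP at [0.264, -0.594, 0.223] pointing down, gripper open.
Joint ranges: [-2.86, 2.86], [-0.3, 2.09], [-1.38, 1.24], [0.06, 2.45], [-1.56, 4.7], [0.09, 2.05], [-2.69, 2.69]. Speed limits (rad/s): [2.57, 2.57, 3.14, 3.14, 3.14, 3.14, 3.14].

## Interface

Orientations are given as a unit quaternion [x, y, z, w].
In Python, from rig import r, grab_frame, ticket gives the robot as it stands.
- The arm moves only by the tool servo_tool, never from a script. Its argument "motion" is a list of rows, each a list of 5 numbers: the shift along the tool's x, y, z in units of 50 mm (1.0 is 50 mm), then the turn about the tool's z in units of 8 degrees (1.0 is 8 degrees), then the closure in counts, from 0 (fully open) to 255 (shut). In form: [[dx, dy, dz, roll, claw], ...]. A call has 1 to 8 rows; each row shifts and turns the commanded pose from where the row before left it, along the tool's axes as they then stand; what a row does not reach is not made up. A row lasts 1/8 s, in which the tool goes at most 62.5 mm and 10.7 degrees, less where a joint would pass 70% of its speed; a pose out of reach is approached as far as the arm can. A call is refused whole if a number of a shift passes 1 or a number of a turn 1, either way. A call with a gripper value outside its range is refused whole. The fingers move at their own pace and stop on an object; "grip_force" is the grip in N (left out, the last holds). Time passes only in rows, so rows that do not move let the fingers close. It gives the time, the measured TCP pose, the force, the opening and the grip force at its end, in the units of the state.
- r.get_obs(): the state, without advancing time (a new reading comes with each control period).
- grab_frame(name): name is "scene" or "top" or "wrist"; returns a dict with "frame" (420x560x3 uint8, red, green, blue), "vertical_fov" (degrees; the focal length in pixels is half the picture's height over the tangent of half this angle, whatever the lens; pixels are square), "cx", "cy" (the principal point, pixels), "pose" (4x4, takes a point from camera to world coordinates). Camera axes: x right, y up, looking along -z (the intrinsics and any distortion apply to the point x, -y, -z); pixel columns grow to the right and rows downward; lengths in m; the calibration is good to about 2 mm. A picture is of the moment at which its call begins. There is no depth.
- ticket.close_job(): hands the job in; it is judged then, once.
The state is a dict: "time_s": time; "qpos": joint angles; "joint_velocities": joint speeds; "effort": joint torques, N m; "position": TCP position; "orientation": TCP orientation; "wrist_force": force on the tool from outside, world axes, zero at the start; "moment": the same for the moment, N m; "opening": finger opening in m; "grasp_force": force on a finger pad.
Only numpy, scipy, OpenCV 4.12 (cv2) and the standard library are available. Lean on these libraries where they do the work, as an engineer would, in place of code of your own. Each camera call takes 0.05 s, during which the arm holds its last target. There are 200 camera calls.

## Task

Three identical closed check-weight cases lie side by side; in one of them the steel weight has come out of its foam and is loose. From left to right, lift each case well clear of the bench and shake it briskly to and fro lengthwise, setting it back down where it stood, and leave everything else on the bench alone; then take the one that rattles (the right-hand one may go straight there from its shake) and hold it out, level, lid up and still, over the middle of the steel tray and clear of it, so that I can open it there: finish while holding it.

Things in the scene. Friction and masses are not known exactly. Their poses are not given: they have to be found in the camera images.
- case_left: left one (largest y) of three like closed grey plastic cases lying parallel, 120 to 135 mm apart: 112 mm long (its x), 62 mm wide (its y, the plain long sides are the grip), 42 mm high, walls 4 mm; black seal line, hinges at the far short end, a black snap clip standing 5 mm out of the near one. Origin: centre of the underside, z up.
- case_middle: the middle case, same form and origin. Contents are drawn anew, one of each over the three: (1) a polished 200 g steel weight, 30 mm thick, 49 mm long, loose: it slides and rolls with 55 to 75 mm of play lengthwise, 5 to 25 mm crosswise; brisk strokes knock it on the ends, 5 to 20 N; (2) the same weight tight in foam, no play; (3) foam alone, 12 g, no play.
- case_right: the right case (smallest y), same form and origin. An empty shell weighs 110 to 130 g, so case (1) weighs about 320 g, case (2) about 330 g, case (3) about 130 g: a light one cannot be the one that rattles, a heavy one may be either of two. Just behind it, to the right, stands the room's hotplate, 105 mm high, with a dish on it to 125 mm.
- tray: open stainless-steel tray fixed on the bench, 160 mm (its x) by 200 mm (its y), rim 24 mm high; origin at the centre of its underside, which is the middle over which to hold the case. Behind it stands the room's ultrasonic bath, a tall steel box.
- ferrule_jar: bystander: small clear screw jar with black lid, 44 mm across, 46 mm high, behind the cases; origin at the centre of its underside.
- marker_black: bystander: marker pen with a black cap, 126 mm long, 14 mm thick, lying behind the cases; origin under its middle.
- pp_beaker: bystander: plastic beaker, 69 mm across, 99 mm high, standing to the right of the tray; origin at the centre of its underside.
- tweezers: bystander: steel tweezers, 126 mm long, 9 mm high, lying to the right of the tray; origin under their middle.
There are look-alikes about, which are no part of the job. What is shaped like the case_right but red is not meant.

How it is judged:
On the way, in this order (a step that is already met when the one before it is completed fails the run):
1. the left case is lifted and shaken (moved briskly; if the weight in it is loose, so that it runs off the middle) (height (world z) of case_left above 0.03 m and contact force between the fingers and case_left above 1 N and ((not (distance between content_a_c0 and case_left below 0.06 m) and linear speed of case_left above 0.15 m/s) or (distance between content_a_c0 and case_left below 0.06 m and (x of content_a_c0 in the frame of case_left above 0.015 m or x of content_a_c0 in the frame of case_left below -0.015 m)))), for 0.02 s.
2. the middle case is lifted and shaken (moved briskly; if the weight in it is loose, so that it runs off the middle) (height (world z) of case_middle above 0.03 m and contact force between the fingers and case_middle above 1 N and ((not (distance between content_a_c0 and case_middle below 0.06 m) and linear speed of case_middle above 0.15 m/s) or (distance between content_a_c0 and case_middle below 0.06 m and (x of content_a_c0 in the frame of case_middle above 0.015 m or x of content_a_c0 in the frame of case_middle below -0.015 m)))), for 0.02 s.
3. the right case is lifted and shaken (moved briskly; if the weight in it is loose, so that it runs off the middle) (height (world z) of case_right above 0.03 m and contact force between the fingers and case_right above 1 N and ((not (distance between content_a_c0 and case_right below 0.06 m) and linear speed of case_right above 0.15 m/s) or (distance between content_a_c0 and case_right below 0.06 m and (x of content_a_c0 in the frame of case_right above 0.015 m or x of content_a_c0 in the frame of case_right below -0.015 m)))), for 0.02 s.
At the end, for the whole second after the job is handed in: The case with the loose weight is held in the fingers, underside 50 to 450 mm above the bench, centre within 60 mm of the tray's middle, level within 0.2 rad, still, not touching the tray; the other two stand flat within 40 mm of where they began, untouched (((distance between content_a_c0 and case_left below 0.06 m and contact force between the fingers and case_left above 1 N and height (world z) of case_left between 0.05 and 0.45 m and horizontal distance between case_left and tray below 0.06 m and angle between case_left's own z axis and vertical below 0.2 rad and linear speed of case_left below 0.03 m/s and contact force between case_left and tray below 0.5 N and distance of each of case_middle, case_right from where it was at the start of the episode below 0.04 m and angle between each of case_middle, case_right's own z axis and vertical below 0.1 rad and contact force between each of the arm, the fingers and case_middle below 0.5 N and contact force between each of the arm, the fingers and case_right below 0.5 N) or (distance between content_a_c0 and case_middle below 0.06 m and contact force between the fingers and case_middle above 1 N and height (world z) of case_middle between 0.05 and 0.45 m and horizontal distance between case_middle and tray below 0.06 m and angle between case_middle's own z axis and vertical below 0.2 rad and linear speed of case_middle below 0.03 m/s and contact force between case_middle and tray below 0.5 N and distance of each of case_left, case_right from where it was at the start of the episode below 0.04 m and angle between each of case_left, case_right's own z axis and vertical below 0.1 rad and contact force between each of the arm, the fingers and case_left below 0.5 N and contact force between each of the arm, the fingers and case_right below 0.5 N) or (distance between content_a_c0 and case_right below 0.06 m and contact force between the fingers and case_right above 1 N and height (world z) of case_right between 0.05 and 0.45 m and horizontal distance between case_right and tray below 0.06 m and angle between case_right's own z axis and vertical below 0.2 rad and linear speed of case_right below 0.03 m/s and contact force between case_right and tray below 0.5 N and distance of each of case_left, case_middle from where it was at the start of the episode below 0.04 m and angle between each of case_left, case_middle's own z axis and vertical below 0.1 rad and contact force between each of the arm, the fingers and case_left below 0.5 N and contact force between each of the arm, the fingers and case_middle below 0.5 N))); the arm keeps its last pose, push and grip.
It fails at once if a bystander is pushed or knocked over (distance of any of ferrule_jar, marker_black, pp_beaker, tweezers from where it was at the start of the episode above 0.03 m).
It also fails if it takes over 72 s, if anything falls off the work surface, if the arm or the gripper's body presses on something with over 40 N, if the wrist force passes 120 N, or if a joint passes its speed limit or range.

## Working session

There is one attempt and no reset: what is moved stays moved. The work goes in short steps, Python scripts to look and compute and a tool call to move; the robot and the scene stay as the last step left them, time stands still between calls to the robot, and variables do not carry over. Pictures are saved under pics/ and viewed, at most 10 in all, crops included, and the job is handed in when it is done.

Besides the shell and the picture viewer there is one more tool, called after "Emit:" as name([rows], argument=value, ...), one row to a line, values as JSON. servo_tool: Moves the arm, as the interface text tells. Its arguments: {"type":"object","properties":{"motion":{"type":"array"},"grip_force":{"type":"number"}},"required":["motion"]}

```bash
mkdir -p pics
cat > h.py <<'E'
import numpy as np, cv2
from rig import r, grab_frame, ticket
def take(name,fn):
    f=grab_frame(name); cv2.imwrite('pics/'+fn,f['frame'][:,:,::-1]); np.save('pics/'+fn+'.npy',f,allow_pickle=True); return f
def load(fn): return np.load('pics/'+fn+'.npy',allow_pickle=True).item()
def ray(f,u,v,z):
    F=210/np.tan(np.radians(f['vertical_fov'])/2)
    d=np.array([(u-f['cx'])/F,-(v-f['cy'])/F,-1.]); P=np.array(f['pose'])
    d=P[:3,:3]@d; o=P[:3,3]; return o+d*(z-o[2])/d[2]
E
python3 - <<'E'
from h import *
for n in ['scene','top']:
    f=take(n,n+'0.png'); print(n,{k:(v if k!='pose' else np.round(v,3).tolist()) for k,v in f.items() if k!='frame'})
print(r.get_obs(),r.grasp_offset)
E
```

```text
scene {'vertical_fov': 48.497024725135596, 'cx': 272.2408872112569, 'cy': 214.5086637917793, 'pose': [[0.766, 0.318, -0.559, -0.402], [-0.643, 0.387, -0.66, -1.194], [0.007, 0.865, 0.501, 0.856], [0.0, 0.0, 0.0, 1.0]]}
top {'vertical_fov': 47.17842772271626, 'cx': 288.4696975517042, 'cy': 221.31440196145445, 'pose': [[0.013, 0.997, -0.081, 0.42], [-1.0, 0.013, 0.003, -0.124], [0.004, 0.081, 0.997, 1.447], [0.0, 0.0, 0.0, 1.0]]}
{'time_s': 0.1, 'qpos': array([ 1.16708317,  0.32176059, -0.07010125,  1.45157753,  0.0225804 ,
        1.3707956 , -0.05692387]), 'joint_velocities': array([-1.01797257e-03, -1.41888050e-03,  9.12721395e-04, -2.53914991e-03,
       -9.86640886e-04,  1.56368985e-03, -4.39852137e-05]), 'effort': array([ 1.41252790e-04, -4.92573202e+01, -4.05673133e-01, -3.13399172e+01,
       -6.43082731e-02,  3.95083835e-02,  4.54270673e-05]), 'position': array([ 0.26351119, -0.59363509,  0.22155109]), 'orientation': array([ 9.78256198e-01,  2.07398269e-01, -2.15920353e-04, -8.50053828e-04]), 'wrist_force': array([-0.26242825,  0.02280267, -0.66157853]), 'moment': array([-0.03052756,  0.06362457, -0.01416451]), 'grasp_force': 0.0, 'opening': 0.08689075452874154} 0.0187
```

View pics/top0.png

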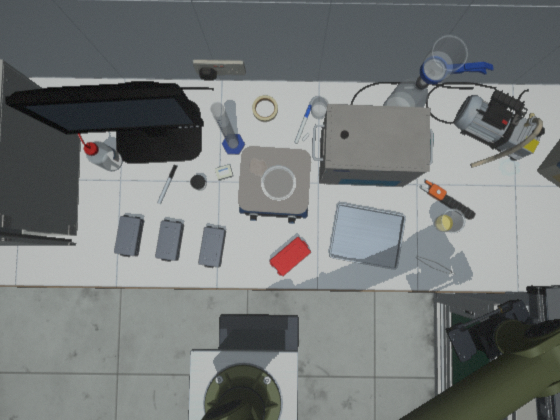

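View pics/scene0.png

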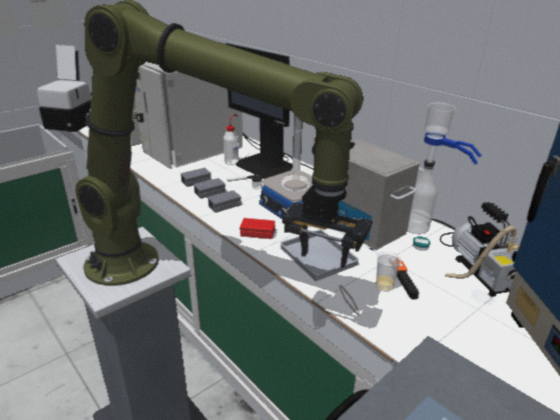

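Top view: three grey cases at about (130,235), (170,239) and (212,245). The red look-alike is at (291,256), the tray at (367,235), the hotplate at (275,183) and the jar at (198,181). I'll measure the cases and tray by colour mask.

Run:
```python
from h import *
f=load('top0.png'); im=f['frame']; hsv=cv2.cvtColor(im,cv2.COLOR_RGB2HSV)
m=((hsv[:,:,2]<150)&(hsv[:,:,1]<90)).astype(np.uint8)
m[:, :80]=0; m[:208]=0; m[275:]=0
cs,_=cv2.findContours(m,0,2)
for c in cs:
    if cv2.contourArea(c)<300: continue
    q=cv2.boxPoints(cv2.minAreaRect(c)); 
    w=np.array([ray(f,*p,0.042)[:2] for p in q]); 
    e=w[1]-w[0]; g=w[2]-w[1]; 
    if np.hypot(*g)>np.hypot(*e): e,g=g,e
    print(cv2.contourArea(c),q.mean(0),'ctr',w.mean(0).round(4),'L',np.hypot(*e).round(4),'W',np.hypot(*g).round(4),'ang',np.degrees(np.arctan2(e[1],e[0])).round(1))
for n,p in dict(tray=(367,235),tl=(339,204),tr=(405,211),br=(399,268),bl=(331,261),cab=(76,240),hp_l=(239,215),hp_tl=(241,150),red=(291,256),rl=(270,265),rr=(311,247)).items(): print(n,ray(f,*p,.024 if n[0]=='t' else .042).round(3), ray(f,*p,.1).round(3))
crop=im[190:290,90:330]; cv2.imwrite('pics/crop1.png',cv2.resize(crop[:,:,::-1],None,fx=3.3,fy=3.3,interpolation=2))
```

```text
888.5 [211.85083 245.82762] ctr [0.4601 0.0948] L 0.1261 W 0.068 ang -7.0
936.5 [169.6081  239.35135] ctr [0.4774 0.2186] L 0.1269 W 0.0705 ang -7.5
984.5 [128.98648 234.58109] ctr [0.4898 0.3376] L 0.1289 W 0.074 ang -7.1
4349.5 [402. 241.] ctr [ 0.4816 -0.4607] L 0.4299 W 0.1933 ang -89.2
598.5 [273.  215.5] ctr [ 0.5511 -0.0822] L 0.1998 W 0.0442 ang -89.2
tray [ 0.498 -0.361  0.024] [ 0.494 -0.348  0.1  ]
tl [ 0.59  -0.278  0.024] [ 0.581 -0.27   0.1  ]
tr [ 0.571 -0.474  0.024] [ 0.563 -0.456  0.1  ]
br [ 0.402 -0.451  0.042] [ 0.403 -0.438  0.1  ]
bl [ 0.42  -0.253  0.042] [ 0.42  -0.248  0.1  ]
cab [0.472 0.491 0.042] [0.47  0.466 0.1  ]
hp_l [0.551 0.018 0.042] [0.546 0.012 0.1  ]
hp_tl [0.745 0.016 0.042] [0.732 0.01  0.1  ]
red [ 0.433 -0.136  0.042] [ 0.433 -0.136  0.1  ]
rl [ 0.406 -0.076  0.042] [ 0.407 -0.078  0.1  ]
rr [ 0.46  -0.195  0.042] [ 0.458 -0.192  0.1  ]
```

View pics/crop1.png

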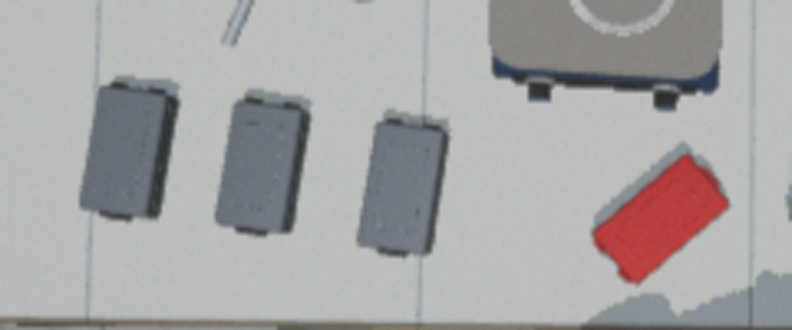

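```bash
cat >> h.py <<'E'
from scipy.spatial.transform import Rotation as R
C={}
def go(p,z=None):
    """shift in tool units from present TCP to world point p"""
    o=r.get_obs(); M=R.from_quat(o['orientation']).as_matrix()
    print('t',round(o['time_s'],2),'pos',o['position'].round(4),'yaw',np.degrees(np.arctan2(M[1,0],M[0,0])).round(2),'units',(M.T@(np.array(p)-o['position'])/.05).round(2),'F',o['wrist_force'].round(2),'M',o['moment'].round(3),'open',round(o['opening'],4),'gf',round(o['grasp_force'],1))
E
python3 - <<'E'
from h import *
f=load('top0.png')
Q=dict(l=[(103,85),(166,93),(149,217),(81,209)],m=[(237,97),(299,105),(283,232),(217,224)],r=[(377,121),(447,128),(431,253),(359,246)])
for k,q in Q.items():
    w=np.array([ray(f,90+(u+.5)/3.3-.5,190+(v+.5)/3.3-.5,.042)[:2] for u,v in q])
    e=(w[0]+w[1]-w[2]-w[3])/2; g=(w[0]+w[3]-w[1]-w[2])/2
    print(k,w.mean(0).round(4),np.hypot(*e).round(4),np.hypot(*g).round(4),np.degrees(np.arctan2(e[1],e[0])).round(1),np.degrees(np.arctan2(g[1],g[0])).round(1)-90)
E
```

```text
l [0.4872 0.3419] 0.1108 0.0585 -6.7 -6.200000000000003
m [0.4768 0.2228] 0.1132 0.0572 -6.2 -6.400000000000006
r [0.4586 0.0946] 0.1113 0.0631 -6.3 -4.900000000000006
```

Emit:
servo_tool([
  [0, 0, -0.4, 0.97, 0],
  [0, 0, -0.4, 0.97, 0],
  [0, 0, 0, 0.97, 0],
  [0, 0, 0, 0.97, 0],
  [0, 0, 0, 0, 0],
], grip_force=45)

```text
time_s: 0.72
position: [0.2636, -0.5939, 0.262]
orientation: [0.998, -0.061, -0.0, -0.0]
wrist_force: [-1.5, 0.1, -0.5]
opening: 0.0873
grasp_force: 0.0
```

Emit:
servo_tool([
  [0.55, -0.89, 0, 0, 0],
  [0.55, -0.89, 0, 0, 0],
  [0.55, -0.89, 0, 0, 0],
  [0.55, -0.89, 0, 0, 0],
  [0.55, -0.89, 0, 0, 0],
  [0.55, -0.89, 0, 0, 0],
])

```text
time_s: 1.48
position: [0.4612, -0.3481, 0.2624]
orientation: [0.998, -0.06, -0.0, 0.0]
wrist_force: [0.7, -0.4, 0.2]
opening: 0.0873
grasp_force: 0.0
```

Emit:
servo_tool([
  [-0.08, -0.99, 0, 0, 0],
  [-0.08, -0.99, 0, 0, 0],
  [-0.08, -0.99, 0, 0, 0],
  [-0.08, -0.99, 0, 0, 0],
  [-0.08, -0.99, 0, 0, 0],
  [-0.08, -0.99, 0, 0, 0],
  [-0.08, -0.99, 0, 0, 0],
])

```text
time_s: 2.35
position: [0.4752, -0.0007, 0.2625]
orientation: [0.998, -0.06, 0.0, 0.0]
wrist_force: [0.2, -0.5, 0.7]
opening: 0.0866
grasp_force: 0.0
```

Emit:
servo_tool([
  [-0.08, -0.99, 0, 0, 0],
  [-0.08, -0.99, 0, 0, 0],
  [-0.08, -0.99, 0, 0, 0],
  [-0.08, -0.99, 0, 0, 0],
  [-0.08, -0.99, 0, 0, 0],
  [-0.08, -0.9, 0, 0, 0],
  [0, 0, 0, 0, 0],
])

```text
time_s: 3.22
position: [0.4859, 0.2953, 0.2622]
orientation: [0.998, -0.057, -0.001, -0.001]
wrist_force: [0.6, -0.2, 0.1]
opening: 0.0869
grasp_force: 0.0
```

Run:
```python
from h import *
go([.4872,.3419,.10])
take('wrist','w1.png')
```

```text
t 3.23 pos [0.4859 0.2953 0.2622] yaw -6.54 units [-0.07 -0.92  3.25] F [ 0.62 -0.16  0.09] M [-0.017  0.046  0.019] open 0.0869 gf 0.0
```

View pics/w1.png

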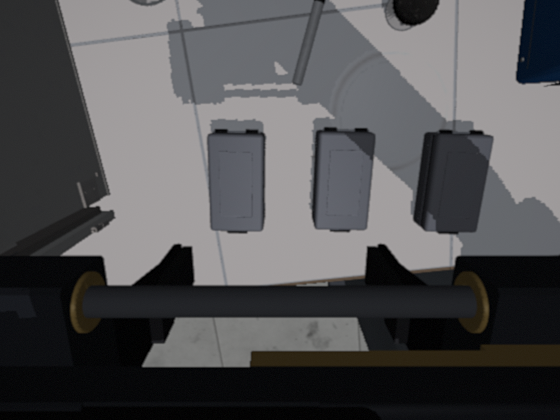

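The wrist view shows the left case's top at about (237,181), the middle at (342,179) and the right at (462,182). All three are parallel to the tool. I'll cross-check the positions from here.

Run:
```python
from h import *
f=load('w1.png')
for k,q in dict(l=[(210,134),(263,134),(263,230),(212,230)],m=[(319,132),(373,132),(367,228),(315,226)],r=[(437,134),(490,136),(477,230),(428,228)]).items():
    w=np.array([ray(f,u,v,.042)[:2] for u,v in q]); e=(w[0]+w[1]-w[2]-w[3])/2; g=(w[0]+w[3]-w[1]-w[2])/2
    print(k,w.mean(0).round(4),np.hypot(*e).round(4),np.hypot(*g).round(4),np.degrees(np.arctan2(e[1],e[0])).round(1))
```

```text
l [0.4838 0.3424] 0.1092 0.058 -7.8
m [0.4734 0.2244] 0.1075 0.0589 -6.5
r [0.4563 0.0981] 0.1067 0.057 -4.9
```

Emit:
servo_tool([
  [-0.1, -0.93, 0, 0, 0],
  [0, 0, 0.9, 0, 0],
  [0, 0, 0.9, 0, 0],
  [0, 0, 0.9, 0, 0],
  [0, 0, 0.9, 0, 0],
  [0, 0, 0.5, 0, 0],
  [0, 0, 0, 0, 0],
])

```text
time_s: 4.15
position: [0.488, 0.3346, 0.0554]
orientation: [0.998, -0.062, -0.002, 0.002]
wrist_force: [-0.3, -0.3, 0.3]
opening: 0.0869
grasp_force: 0.0
```

Run:
```python
from h import *
go([.4855,.342,.01])
take('wrist','w2.png')
```

```text
t 4.15 pos [0.488  0.3346 0.0554] yaw -7.16 units [-0.07 -0.14  0.91] F [-0.34 -0.29  0.34] M [-0.045  0.023 -0.066] open 0.0869 gf 0.0
```

View pics/w2.png

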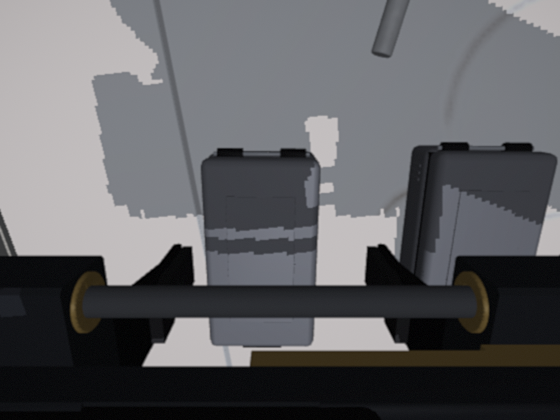

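The case spans columns 204 to 319 with the fingers centred at 280. It's straddled and about 8 mm to the left, which matches the estimate.

Emit:
servo_tool([
  [-0.05, -0.16, 0, 0, 0],
  [0, 0, 0.45, 0, 0],
  [0, 0, 0.45, 0, 0],
  [0, 0, 0, 0, 120],
  [0, 0, 0, 0, 255],
  [0, 0, 0, 0, 255],
  [0, 0, 0, 0, 255],
  [0, 0, 0, 0, 255],
])

```text
time_s: 5.2
position: [0.488, 0.3459, 0.0138]
orientation: [0.998, -0.062, 0.001, 0.0]
wrist_force: [-0.7, -1.8, 6.6]
opening: 0.0615
grasp_force: 45.0
```

Run:
```python
from h import *
go([.4855,.342,.01])
```

```text
t 5.2 pos [0.488  0.3459 0.0138] yaw -7.12 units [-0.04  0.08  0.08] F [-0.67 -1.85  6.6 ] M [-0.54   0.2    0.013] open 0.0615 gf 45.0
```

Emit:
servo_tool([
  [0, 0, -0.7, 0, 255],
  [0, 0, -1, 0, 255],
  [0, 0, -1, 0, 255],
  [0, 0, -0.6, 0, 255],
  [0, 0, 0, 0, 255],
  [0, 0, 0, 0, 255],
])

```text
time_s: 5.95
position: [0.4863, 0.3451, 0.1755]
orientation: [0.998, -0.062, -0.001, 0.001]
wrist_force: [-0.7, -0.1, -3.8]
opening: 0.062
grasp_force: 45.0
```

Run:
```python
from h import *
go([.488,.346,.0138])
```

```text
t 5.95 pos [0.4863 0.3451 0.1755] yaw -7.11 units [ 0.04 -0.03  3.23] F [-0.69 -0.11 -3.81] M [ 0.016  0.035 -0.054] open 0.062 gf 45.0
```

Emit:
servo_tool([
  [0.9, 0, 0, 0, 255],
])

```text
time_s: 6.08
position: [0.5278, 0.342, 0.1756]
orientation: [0.998, -0.059, -0.002, 0.001]
wrist_force: [1.2, 0.2, -2.7]
opening: 0.0618
grasp_force: 45.0
```

Emit:
servo_tool([
  [-0.9, 0, 0, 0, 255],
])

```text
time_s: 6.2
position: [0.4925, 0.3408, 0.1713]
orientation: [0.998, -0.067, -0.003, 0.001]
wrist_force: [-1.2, 0.7, -2.0]
opening: 0.0618
grasp_force: 45.0
```

Emit:
servo_tool([
  [0.9, 0, 0, 0, 255],
])

```text
time_s: 6.32
position: [0.5211, 0.3426, 0.172]
orientation: [0.998, -0.056, -0.006, 0.003]
wrist_force: [1.2, 1.5, -1.6]
opening: 0.0617
grasp_force: 45.0
```

Emit:
servo_tool([
  [-0.9, 0, 0, 0, 255],
])

```text
time_s: 6.45
position: [0.4916, 0.3409, 0.1709]
orientation: [0.998, -0.067, -0.003, 0.002]
wrist_force: [0.0, -1.4, -2.6]
opening: 0.0618
grasp_force: 45.0
```

Emit:
servo_tool([
  [0.9, 0, 0, 0, 255],
])

```text
time_s: 6.58
position: [0.5211, 0.3426, 0.172]
orientation: [0.998, -0.056, -0.006, 0.003]
wrist_force: [0.5, 1.5, -2.0]
opening: 0.062
grasp_force: 45.0
```

Emit:
servo_tool([
  [-0.9, 0, 0, 0, 255],
])

```text
time_s: 6.7
position: [0.4916, 0.3408, 0.1709]
orientation: [0.998, -0.067, -0.003, 0.002]
wrist_force: [-0.8, -0.7, -2.9]
opening: 0.0615
grasp_force: 45.0
```

Emit:
servo_tool([
  [0, 0, 0, 0, 255],
  [0, 0, 0, 0, 255],
  [0, 0, 0, 0, 255],
])

```text
time_s: 7.08
position: [0.4876, 0.3453, 0.1769]
orientation: [0.998, -0.062, -0.0, 0.0]
wrist_force: [0.2, 0.8, -3.6]
opening: 0.0616
grasp_force: 45.0
```

Run:
```python
from h import *
go([.488,.346,.0138])
```

```text
t 7.08 pos [0.4876 0.3453 0.1769] yaw -7.15 units [ 0.01 -0.02  3.26] F [ 0.19  0.83 -3.64] M [ 0.081  0.037 -0.042] open 0.0616 gf 45.0
```

Heavy, at about 3.5 N. Next I'll check the resting moment after a forward stroke and after a back stroke, since a loose weight would shift it.

```bash
cat >> h.py <<'E'
def avg(n=12):
    F=[];M=[]
    for i in range(n):
        grab_frame('wrist'); o=r.get_obs(); F.append(o['wrist_force']); M.append(o['moment'])
    Rm=R.from_quat(o['orientation']).as_matrix()
    M=np.array(M)@Rm; F=np.array(F)
    print('t',round(o['time_s'],2),'pos',o['position'].round(4),'F',F.mean(0).round(2),'sd',F.std(0).round(2),'Mtool',M.mean(0).round(3),'sd',M.std(0).round(3))
E
python3 -c "
from h import *
avg()"
```

```text
t 7.67 pos [0.4872 0.346  0.1775] F [ 0.2  -0.03 -3.  ] sd [0.41 0.48 0.41] Mtool [ 0.068 -0.082  0.003] sd [0.018 0.022 0.03 ]
```

Emit:
servo_tool([
  [1, 0, 0, 0, 255],
  [1, 0, 0, 0, 255],
  [0, 0, 0, 0, 255],
  [0, 0, 0, 0, 255],
  [0, 0, 0, 0, 255],
])

```text
time_s: 8.3
position: [0.5851, 0.3347, 0.1778]
orientation: [0.998, -0.061, -0.0, -0.0]
wrist_force: [0.7, 0.3, -3.4]
opening: 0.0619
grasp_force: 45.0
```

```bash
python3 -c "
from h import *
avg()"
```

```text
t 8.9 pos [0.5864 0.3336 0.1775] F [-0.09  0.04 -2.94] sd [0.61 0.4  0.64] Mtool [ 0.059 -0.077  0.006] sd [0.026 0.024 0.038]
```

Emit:
servo_tool([
  [-1, 0, 0, 0, 255],
  [-1, 0, 0, 0, 255],
  [0, 0, 0, 0, 255],
  [0, 0, 0, 0, 255],
  [0, 0, 0, 0, 255],
])

```text
time_s: 9.52
position: [0.4885, 0.3453, 0.1775]
orientation: [0.998, -0.063, 0.0, -0.0]
wrist_force: [-0.8, -1.3, -2.9]
opening: 0.0617
grasp_force: 45.0
```

```bash
python3 -c "
from h import *
avg(); go([.488,.3459,.0138])"
```

```text
t 10.12 pos [0.4871 0.346  0.1775] F [ 0.04 -0.03 -3.29] sd [0.43 0.46 0.29] Mtool [ 0.054  0.057 -0.001] sd [0.02  0.027 0.015]
t 10.12 pos [0.4871 0.346  0.1775] yaw -7.09 units [ 0.02 -0.    3.27] F [-0.2   0.64 -3.37] M [ 0.052 -0.027  0.012] open 0.0619 gf 45.0
```

The resting moment flipped by 0.13 N m between the two ends, so the left case rattles. I'll set it back and go on to the middle.

Emit:
servo_tool([
  [0, 0, 0.9, 0, 255],
  [0, 0, 0.9, 0, 255],
  [0, 0, 0.9, 0, 255],
  [0, 0, 0.3, 0, 255],
  [0, 0, 0.15, 0, 255],
  [0, 0, 0.08, 0, 255],
  [0, 0, 0, 0, 255],
])

```text
time_s: 11.0
position: [0.4879, 0.3465, 0.0172]
orientation: [0.998, -0.062, 0.001, -0.0]
wrist_force: [0.6, -0.4, -2.7]
opening: 0.0614
grasp_force: 45.0
```

Emit:
servo_tool([
  [0, 0, 0, 0, 0],
  [0, 0, 0, 0, 0],
  [0, 0, 0, 0, 0],
  [0, 0, 0, 0, 0],
  [0, 0, -0.8, 0, 0],
  [0, 0, -1, 0, 0],
  [0, 0, 0, 0, 0],
  [0, 0, 0, 0, 0],
])

```text
time_s: 12.0
position: [0.487, 0.3456, 0.1057]
orientation: [0.998, -0.062, -0.0, 0.0]
wrist_force: [-0.1, -0.9, 0.3]
opening: 0.0868
grasp_force: 0.0
```

```bash
python3 -c "
from h import *
go([.475,.2236,.01])"
```

```text
t 12.0 pos [0.487  0.3456 0.1057] yaw -7.11 units [0.06 2.45 1.92] F [-0.07 -0.92  0.34] M [ 0.035  0.042 -0.035] open 0.0868 gf 0.0
```

Emit:
servo_tool([
  [0.03, 0.8, 0, 0, 0],
  [0.03, 0.8, 0, 0, 0],
  [0, 0.81, 0, 0, 0],
  [0, 0, 0, 0, 0],
  [0, 0, 0.5, 0, 0],
  [0, 0, 0.3, 0, 0],
  [0, 0, 0, 0, 0],
  [0, 0, 0, 0, 0],
])

```text
time_s: 13.0
position: [0.4753, 0.2267, 0.0662]
orientation: [0.998, -0.062, -0.0, -0.0]
wrist_force: [-0.8, 0.8, -0.1]
opening: 0.0872
grasp_force: 0.0
```

Run:
```python
from h import *
go([.475,.225,.012])
take('wrist','w3.png')
```

```text
t 13.0 pos [0.4753 0.2267 0.0662] yaw -7.06 units [-0.    0.04  1.08] F [-0.85  0.82 -0.14] M [0.046 0.015 0.014] open 0.0872 gf 0.0
```

View pics/w3.png

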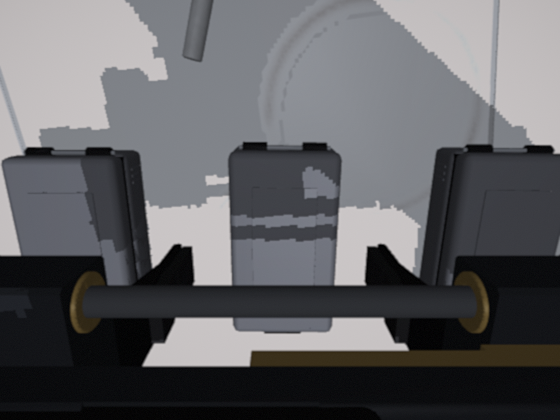

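The middle case spans columns 231 to 339, nearly centred on the fingers. The left one stands flat. Grasping and shaking the middle case.

Emit:
servo_tool([
  [0, 0.04, 0.5, 0, 0],
  [0, 0, 0.56, 0, 0],
  [0, 0, 0, 0, 0],
  [0, 0, 0, 0, 120],
  [0, 0, 0, 0, 255],
  [0, 0, 0, 0, 255],
  [0, 0, 0, 0, 255],
  [0, 0, 0, 0, 255],
])

```text
time_s: 14.05
position: [0.4755, 0.2243, 0.0138]
orientation: [0.998, -0.062, 0.001, -0.0]
wrist_force: [-0.7, -1.2, 6.6]
opening: 0.0613
grasp_force: 45.0
```

```bash
python3 -c "
from h import *
go([.475,.225,.012])"
```

```text
t 14.05 pos [0.4755 0.2243 0.0138] yaw -7.11 units [-0.01 -0.01  0.04] F [-0.73 -1.22  6.58] M [-0.001  0.237 -0.06 ] open 0.0613 gf 45.0
```

Emit:
servo_tool([
  [0, 0, -0.7, 0, 255],
  [0, 0, -1, 0, 255],
  [0, 0, -1, 0, 255],
  [0, 0, -0.6, 0, 255],
  [0, 0, 0, 0, 255],
  [0, 0, 0, 0, 255],
])

```text
time_s: 14.8
position: [0.4738, 0.2232, 0.1759]
orientation: [0.998, -0.062, -0.002, 0.001]
wrist_force: [0.7, 0.1, -3.9]
opening: 0.062
grasp_force: 45.0
```

Emit:
servo_tool([
  [0.9, 0, 0, 0, 255],
  [-0.9, 0, 0, 0, 255],
  [0.9, 0, 0, 0, 255],
  [-0.9, 0, 0, 0, 255],
  [0.9, 0, 0, 0, 255],
  [-0.9, 0, 0, 0, 255],
])

```text
time_s: 15.55
position: [0.4772, 0.2203, 0.1707]
orientation: [0.998, -0.066, -0.006, -0.001]
wrist_force: [-1.2, 0.6, -3.1]
opening: 0.062
grasp_force: 45.0
```

Emit:
servo_tool([
  [1, 0, 0, 0, 255],
  [1, 0, 0, 0, 255],
  [0, 0, 0, 0, 255],
  [0, 0, 0, 0, 255],
  [0, 0, 0, 0, 255],
])

```text
time_s: 16.18
position: [0.5727, 0.2124, 0.1771]
orientation: [0.998, -0.061, -0.001, 0.0]
wrist_force: [0.2, 0.0, -2.4]
opening: 0.0619
grasp_force: 45.0
```

```bash
python3 -c "
from h import *
avg()"
```

```text
t 16.77 pos [0.5742 0.2116 0.1781] F [ 0.31 -0.23 -3.46] sd [0.66 0.42 0.35] Mtool [ 0.028 -0.022 -0.012] sd [0.034 0.031 0.027]
```

Emit:
servo_tool([
  [-1, 0, 0, 0, 255],
  [-1, 0, 0, 0, 255],
  [0, 0, 0, 0, 255],
  [0, 0, 0, 0, 255],
  [0, 0, 0, 0, 255],
])

```text
time_s: 17.4
position: [0.4762, 0.2237, 0.1783]
orientation: [0.998, -0.063, 0.0, -0.0]
wrist_force: [1.0, -1.3, -3.6]
opening: 0.0617
grasp_force: 45.0
```

```bash
python3 -c "
from h import *
avg(); go([.475,.225,.0138])"
```

```text
t 18.0 pos [0.475 0.224 0.178] F [ 0.09 -0.15 -3.12] sd [0.49 0.63 0.59] Mtool [ 0.025 -0.021  0.004] sd [0.03  0.03  0.018]
t 18.0 pos [0.475 0.224 0.178] yaw -7.1 units [-0.   -0.02  3.28] F [-0.4   0.26 -2.99] M [ 0.04   0.032 -0.025] open 0.0618 gf 45.0
```

The middle case is heavy with no shift, so its weight is tight. I'll set it down and go to the right case.

Emit:
servo_tool([
  [0, 0, 0.9, 0, 255],
  [0, 0, 0.9, 0, 255],
  [0, 0, 0.9, 0, 255],
  [0, 0, 0.3, 0, 255],
  [0, 0, 0.15, 0, 255],
  [0, 0, 0.1, 0, 255],
  [0, 0, 0, 0, 255],
])

```text
time_s: 18.88
position: [0.4758, 0.2243, 0.0165]
orientation: [0.998, -0.062, 0.001, -0.0]
wrist_force: [-0.1, 0.3, -2.1]
opening: 0.0616
grasp_force: 45.0
```

Emit:
servo_tool([
  [0, 0, 0, 0, 0],
  [0, 0, 0, 0, 0],
  [0, 0, 0, 0, 0],
  [0, 0, 0, 0, 0],
  [0, 0, -0.8, 0, 0],
  [0, 0, -1, 0, 0],
  [0, 0, 0, 0, 0],
  [0, 0, 0, 0, 0],
])

```text
time_s: 19.88
position: [0.4748, 0.2237, 0.1052]
orientation: [0.998, -0.062, -0.0, 0.0]
wrist_force: [0.1, -0.5, 0.3]
opening: 0.0871
grasp_force: 0.0
```

```bash
python3 -c "
from h import *
go([.4575,.097,.01])"
```

```text
t 19.88 pos [0.4748 0.2237 0.1052] yaw -7.11 units [-0.03  2.56  1.91] F [ 0.1  -0.51  0.34] M [0.038 0.011 0.013] open 0.0871 gf 0.0
```

Emit:
servo_tool([
  [-0.01, 0.85, 0, 0, 0],
  [-0.01, 0.85, 0, 0, 0],
  [-0.01, 0.85, 0, 0, 0],
  [0, 0, 0, 0, 0],
  [0, 0, 0.5, 0, 0],
  [0, 0, 0.3, 0, 0],
  [0, 0, 0, 0, 0],
  [0, 0, 0, 0, 0],
])

```text
time_s: 20.88
position: [0.458, 0.0984, 0.0658]
orientation: [0.998, -0.061, 0.0, -0.0]
wrist_force: [-0.4, -0.3, 0.0]
opening: 0.0873
grasp_force: 0.0
```

Run:
```python
from h import *
go([.4575,.097,.012])
take('wrist','w4.png')
```

```text
t 20.88 pos [0.458  0.0984 0.0658] yaw -7.05 units [-0.01  0.03  1.08] F [-0.36 -0.33  0.05] M [ 0.105 -0.007  0.013] open 0.0873 gf 0.0
```

View pics/w4.png

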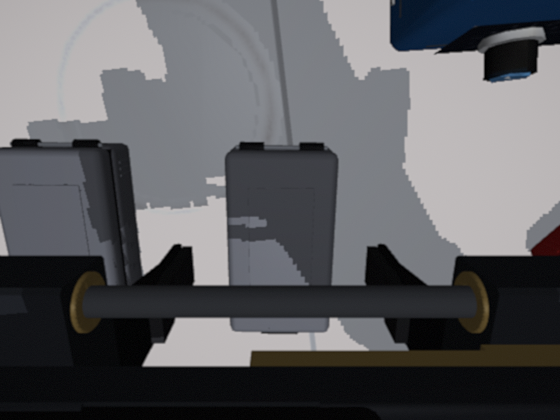

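The right case spans columns 228 to 336, centred. The hotplate is clear at upper right.

Emit:
servo_tool([
  [0, 0.02, 0.5, 0, 0],
  [0, 0, 0.56, 0, 0],
  [0, 0, 0, 0, 0],
  [0, 0, 0, 0, 120],
  [0, 0, 0, 0, 255],
  [0, 0, 0, 0, 255],
  [0, 0, 0, 0, 255],
  [0, 0, 0, 0, 255],
])

```text
time_s: 21.92
position: [0.4583, 0.0968, 0.0133]
orientation: [0.998, -0.062, 0.001, 0.0]
wrist_force: [-0.3, -1.0, 7.1]
opening: 0.0618
grasp_force: 45.0
```

Emit:
servo_tool([
  [0, 0, -0.7, 0, 255],
  [0, 0, -1, 0, 255],
  [0, 0, -1, 0, 255],
  [0, 0, -0.6, 0, 255],
  [0, 0, 0, 0, 255],
  [0, 0, 0, 0, 255],
])

```text
time_s: 22.68
position: [0.4566, 0.0964, 0.1762]
orientation: [0.998, -0.062, -0.001, 0.0]
wrist_force: [0.5, -0.0, -1.6]
opening: 0.0618
grasp_force: 45.0
```

```bash
python3 -c "
from h import *
avg(6)"
```

```text
t 22.98 pos [0.4571 0.0967 0.1766] F [ 0.25  0.56 -1.27] sd [0.51 0.41 0.82] Mtool [ 0.035 -0.004  0.019] sd [0.03  0.045 0.026]
```

Emit:
servo_tool([
  [0.9, 0, 0, 0, 255],
  [-0.9, 0, 0, 0, 255],
  [0.9, 0, 0, 0, 255],
  [-0.9, 0, 0, 0, 255],
  [0.9, 0, 0, 0, 255],
  [-0.9, 0, 0, 0, 255],
  [0, 0, 0, 0, 255],
  [0, 0, 0, 0, 255],
])

```text
time_s: 23.98
position: [0.458, 0.0966, 0.1778]
orientation: [0.998, -0.062, 0.001, 0.0]
wrist_force: [-0.4, -0.1, -1.3]
opening: 0.062
grasp_force: 45.0
```

```bash
python3 -c "
from h import *
avg(6); go([.4575,.097,.0138])"
```

```text
t 24.27 pos [0.458  0.0967 0.178 ] F [ 0.2   0.23 -1.03] sd [0.61 0.27 0.48] Mtool [ 0.027 -0.023 -0.01 ] sd [0.014 0.022 0.02 ]
t 24.27 pos [0.458  0.0967 0.178 ] yaw -7.1 units [-0.01 -0.01  3.28] F [ 0.63 -0.19 -0.86] M [0.029 0.009 0.025] open 0.0616 gf 45.0
```

The right case is light, so it isn't the one. I'll set it down and go back to the left case.

Emit:
servo_tool([
  [0, 0, 0.9, 0, 255],
  [0, 0, 0.9, 0, 255],
  [0, 0, 0.9, 0, 255],
  [0, 0, 0.3, 0, 255],
  [0, 0, 0.15, 0, 255],
  [0, 0, 0.1, 0, 255],
  [0, 0, 0, 0, 255],
])

```text
time_s: 25.15
position: [0.4584, 0.0967, 0.0159]
orientation: [0.998, -0.062, 0.001, 0.0]
wrist_force: [0.2, 0.5, -1.7]
opening: 0.0616
grasp_force: 45.0
```

Emit:
servo_tool([
  [0, 0, 0, 0, 0],
  [0, 0, 0, 0, 0],
  [0, 0, 0, 0, 0],
  [0, 0, 0, 0, 0],
  [0, 0, -0.8, 0, 0],
  [0, 0, -1, 0, 0],
  [0, 0, 0, 0, 0],
  [0, 0, 0, 0, 0],
])

```text
time_s: 26.15
position: [0.4572, 0.0964, 0.1046]
orientation: [0.998, -0.062, -0.0, 0.0]
wrist_force: [0.0, 0.1, -1.5]
opening: 0.0869
grasp_force: 0.0
```

Emit:
servo_tool([
  [0, -0.84, 0, 0, 0],
  [0, -0.84, 0, 0, 0],
  [0, -0.84, 0, 0, 0],
  [0, -0.84, 0, 0, 0],
  [0, -0.84, 0, 0, 0],
  [-0.03, -0.82, 0, 0, 0],
  [0, 0, 0, 0, 0],
  [0, 0, 0, 0, 0],
])

```text
time_s: 27.15
position: [0.4863, 0.3448, 0.1032]
orientation: [0.998, -0.062, -0.001, 0.001]
wrist_force: [-0.1, -0.1, -0.2]
opening: 0.087
grasp_force: 0.0
```

```bash
python3 -c "
from h import *
go([.4875,.346,.0115]); take('wrist','w5.png')"
```

```text
t 27.15 pos [0.4863 0.3448 0.1032] yaw -7.08 units [ 0.03 -0.03  1.83] F [-0.1  -0.07 -0.18] M [ 0.024  0.012 -0.093] open 0.087 gf 0.0
```

View pics/w5.png

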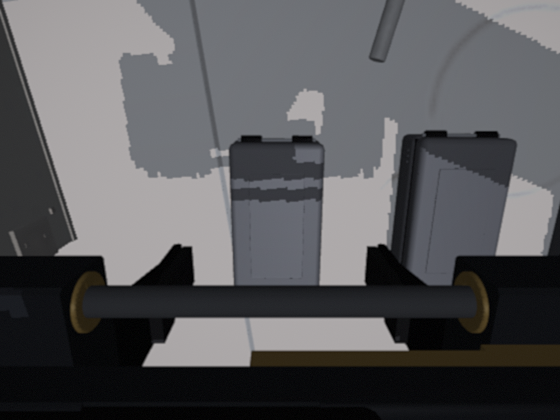

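The left case is centred (columns 231 to 323) and standing flat. Grasp, lift and carry.

Emit:
servo_tool([
  [0, 0, 0.9, 0, 0],
  [0, 0, 0.6, 0, 0],
  [0, 0, 0.33, 0, 0],
  [0, 0, 0, 0, 120],
  [0, 0, 0, 0, 255],
  [0, 0, 0, 0, 255],
  [0, 0, 0, 0, 255],
  [0, 0, 0, 0, 255],
])

```text
time_s: 28.2
position: [0.4879, 0.3465, 0.0147]
orientation: [0.998, -0.062, 0.001, -0.0]
wrist_force: [-0.6, -0.8, 5.6]
opening: 0.0615
grasp_force: 45.0
```

Emit:
servo_tool([
  [0, 0, -0.7, 0, 255],
  [0, 0, -0.9, 0, 255],
  [0, 0, -0.9, 0, 255],
  [0, 0, -0.9, 0, 255],
  [0, 0, -0.7, 0, 255],
  [0, 0, 0, 0, 255],
])

```text
time_s: 28.95
position: [0.488, 0.3471, 0.2207]
orientation: [0.998, -0.062, 0.002, -0.001]
wrist_force: [0.2, 1.0, -4.2]
opening: 0.0616
grasp_force: 45.0
```

Emit:
servo_tool([
  [0.1, 0.5, 0, 0, 255],
  [0.1, 0.8, 0, 0, 255],
  [0.1, 0.8, 0, 0, 255],
  [0.1, 0.8, 0, 0, 255],
  [0.1, 0.8, 0, 0, 255],
  [0.1, 0.8, 0, 0, 255],
  [0.1, 0.8, 0, 0, 255],
  [0.1, 0.8, 0, 0, 255],
])

```text
time_s: 29.95
position: [0.4876, 0.0367, 0.2161]
orientation: [0.998, -0.062, -0.002, 0.0]
wrist_force: [1.6, -0.0, -3.0]
opening: 0.0615
grasp_force: 45.0
```

Emit:
servo_tool([
  [0.1, 0.8, 0, 0, 255],
  [0.1, 0.8, 0, 0, 255],
  [0.1, 0.8, 0, 0, 255],
  [0.1, 0.8, 0, 0, 255],
  [0.1, 0.8, 0, 0, 255],
  [0.1, 0.8, 0, 0, 255],
  [0.1, 0.5, 0, 0, 255],
  [0, 0, 0, 0, 255],
])

```text
time_s: 30.95
position: [0.4901, -0.2308, 0.2167]
orientation: [0.998, -0.064, -0.001, -0.001]
wrist_force: [0.1, 0.4, -3.6]
opening: 0.0617
grasp_force: 45.0
```

```bash
python3 -c "
from h import *
go([.497,-.365,.2])"
```

```text
t 30.95 pos [ 0.4901 -0.2308  0.2167] yaw -7.3 units [0.48 2.65 0.33] F [ 0.05  0.43 -3.65] M [ 0.078 -0.101 -0.025] open 0.0617 gf 45.0
```

Emit:
servo_tool([
  [0.15, 0.7, 0, 0, 255],
  [0.15, 0.7, 0, 0, 255],
  [0.1, 0.7, 0, 0, 255],
  [0.08, 0.45, 0, 0, 255],
  [0, 0, 0, 0, 255],
  [0, 0, 0, 0, 255],
  [0, 0, 0, 0, 255],
  [0, 0, 0, 0, 255],
])

```text
time_s: 31.95
position: [0.4995, -0.3574, 0.2188]
orientation: [0.998, -0.061, 0.0, 0.0]
wrist_force: [-0.2, 0.4, -2.7]
opening: 0.0616
grasp_force: 45.0
```

```bash
python3 -c "
from h import *
go([.497,-.365,.2]); take('top','top2.png')"
```

```text
t 31.95 pos [ 0.4995 -0.3574  0.2188] yaw -7.01 units [-0.03  0.16  0.38] F [-0.19  0.39 -2.66] M [ 0.015 -0.065  0.055] open 0.0616 gf 45.0
```

View pics/top2.png

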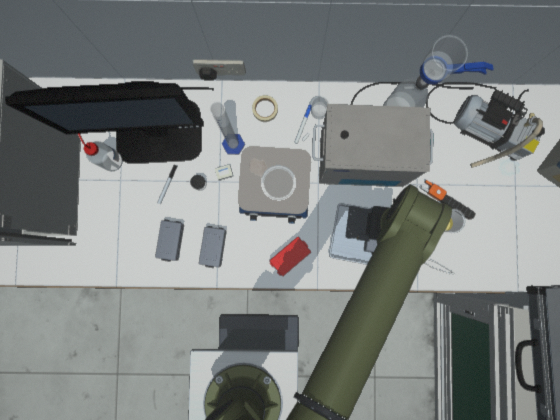

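The top view shows the middle and right cases where they began, at (170,239) and (212,245), with the bystanders unmoved. The left case is held over the tray at about (367,235) and is at rest. Handing in.

```bash
python3 -c "
from h import *
print(ticket.close_job())"
```

```text
the job is handed in; nothing more can be done
None
```

The left case is the one that rattles; it is held level and still over the middle of the tray, about 0.2 m up, and the middle case (weight tight) and right case (foam only) are back where they stood; handed in at about 32 s, verdict not shown.

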